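# Change over the parts bins

## Robot

A 7-joint arm with a two-finger parallel gripper is mounted at the origin on the work surface. World frame = base frame: x ahead of the robot, y to its left, z up, the work surface at z = 0. Lengths are in m, angles in rad, forces in N, time in s.
With the tool pointing down it reaches from about 0.425 to 0.925 m from the base axis. Payload 6.8 kg.
Tool frame: the origin (TCP) lies midway between the tips of the shut fingers; the grasp point (between the pads) lies 19 mm behind it; z points along the fingers, y is the line along which they close (so a half turn about z gives the same grasp; the last joint's range is limited). The gripper opens to 88 mm and grips with 3 to 60 N. Pads are 20 mm wide; open, the fingers measure 115 mm over their backs; the gripper's body (75 mm by 178 mm) begins 61 mm behind the grasp point.
Start: joints at [1.198, 0.477, 0.022, 1.555, -0.011, 1.109, -0.083], TCP at [0.177, -0.651, 0.223] pointing down, gripper open.
Joint ranges: [-2.96, 2.96], [-0.34, 2.1], [-1.41, 1.46], [0.24, 2.44], [-1.37, 4.51], [0.17, 1.92], [-2.96, 2.96]. Speed limits (rad/s): [2.39, 2.39, 3.14, 3.14, 3.14, 3.14, 3.14].

## Interface

Orientations are given as a unit quaternion [x, y, z, w].
In Python, from cell import readout, imaging, r gives the robot as it stands.
- The arm moves only by the tool send_rows, never from a script. Its argument "plan" is a list of rows, each an object with "slide": the shift along the tool's x, y, z in m, a list of three; "roll": the turn about the tool's z in rad. A call has 1 to 20 rows; each row is the pose to reach, as a shift and turn from the pose commanded when the call began, along the tool's axes at that moment; what a row does not reach only later rows make up. A row lasts 1/8 s, in which the tool goes at most 62.5 mm and 10.7 degrees, less where a joint would pass 70% of its speed; a pose out of reach is approached as far as the arm can. A call with a gripper value outside its range is refused whole. "hand" is the gripper command: -1 is fully open, 1 is shut, values between are in proportion, set as the call begins (left out, the last holds). The fingers move at their own pace and stop on an object; "newtons" is the grip in N (left out, the last holds). Time passes only in rows, so rows that repeat a pose let the fingers close. It gives the time, the measured TCP pose, the force, the opening and the grip force at its end, in the units of the state.
- readout.observe(): the state, without advancing time (a new reading comes with each control period).
- imaging.get_image(name): name is "side" or "top" or "wrist"; returns a dict with "image" (384x512x3 uint8, red, green, blue), "K" (3x3 intrinsics, pixels), "eye" and "attitude" of the camera in the world; the wrist camera has in their place "T_tool_cam" (4x4, takes a point from camera to tool coordinates, whose origin is the TCP and whose axes are the flange's). Camera axes: x right, y down, z forward; pixel columns grow to the right and rows downward; lengths in m; the calibration is good to about 2 mm. A picture is of the moment at which its call begins: read the wrist's pose just before it. There is no depth.
- r.sign_off(): hands the job in; it is judged then, once.
The state is a dict: "clock": time; "q": joint angles; "qd": joint speeds; "joint_torque": joint torques, N m; "ee_pos": TCP position; "tool_rot": TCP orientation; "contact_force": force on the tool from outside, world axes, zero at the start; "moment": the same for the moment, N m; "width": finger opening in m; "gripper_force": force on a finger pad.
Only numpy, scipy, OpenCV 4.12 (cv2) and the standard library are available. Lean on these libraries where they do the work, as an engineer would, in place of code of your own. Each camera call takes 0.05 s, during which the arm holds its last target. There are 200 camera calls.

## Task

Of the three parts bins in the row, you have finished with the narrow one that stands open and now need the wide one: push the open lid up and over so that it falls fully shut, and push the wide bin's lid up and over so that it falls fully open and stays there by its own weight. Use a fingertip or the outside of the fingers and do not pinch the lids; leave the other narrow bin shut and do not disturb the loose engine parts on the bench.

Things in the scene. Friction and masses are not known exactly. Their poses are not given: they have to be found in the camera images.
- wide_bin_hinge (a point): Middle of the hinge line of the wide parts bin, the only wide one of the three in the row; its lid is shut at the start: grey steel, 140 mm wide, 115 mm high at the back, 54 mm deep, fixed to the bench. The hinge runs along the low front edge, 60 mm above the bench. Axes belong to the fixed bin: x points from the hinge to the bin's back (away from the robot), y along the hinge, z up. The back wall's outer face is at x = +49 mm.
- wide_lid_edge (a point): Middle of the free edge of the same bin's lid (140 mm long edge, 100 mm from the hinge, mid-thickness). Shut, the edge is 57 mm behind the hinge line and 82 mm above it, overhanging the back wall by about 8 mm with open space behind and below, so that it can be pushed from behind; fully open it is 57 mm in front and 82 mm above, free to be pushed from the front. Axes turn with the lid.
- wide_lid (a joint): Lid angle (rad) of this bin. The lid is a flat steel plate 6 mm thick, 100 mm from the hinge line to its free edge, and turns freely (a few hundredths of a N m of weight, light friction). 0 = shut, leaning 35 degrees (0.61 rad) back from vertical, away from the robot; 0.61 = upright, its over-centre point; 1.22 = fully open on its stop, leaning 35 degrees towards the robot. Below 0.61 it falls shut, above it falls open.
- used_bin_hinge (a point): Middle of the hinge line of the narrow parts bin whose lid stands open at the start: grey steel, 85 mm wide, 115 mm high at the back, 54 mm deep, fixed to the bench. The hinge runs along the low front edge, 60 mm above the bench. Axes belong to the fixed bin: x points from the hinge to the bin's back (away from the robot), y along the hinge, z up. The back wall's outer face is at x = +49 mm.
- used_lid_edge (a point): Middle of the free edge of the same bin's lid (85 mm long edge, 100 mm from the hinge, mid-thickness). Shut, the edge is 57 mm behind the hinge line and 82 mm above it, overhanging the back wall by about 8 mm with open space behind and below, so that it can be pushed from behind; fully open it is 57 mm in front and 82 mm above, free to be pushed from the front. Axes turn with the lid.
- used_lid (a joint): Lid angle (rad) of this bin. The lid is a flat steel plate 6 mm thick, 100 mm from the hinge line to its free edge, and turns freely (a few hundredths of a N m of weight, light friction). 0 = shut, leaning 35 degrees (0.61 rad) back from vertical, away from the robot; 0.61 = upright, its over-centre point; 1.22 = fully open on its stop, leaning 35 degrees towards the robot. Below 0.61 it falls shut, above it falls open.
- spare_bin_hinge (a point): Middle of the hinge line of the other narrow parts bin, whose lid is shut at the start and stays shut: grey steel, 85 mm wide, 115 mm high at the back, 54 mm deep, fixed to the bench. The hinge runs along the low front edge, 60 mm above the bench. Axes belong to the fixed bin: x points from the hinge to the bin's back (away from the robot), y along the hinge, z up. The back wall's outer face is at x = +49 mm.
- spare_lid_edge (a point): Middle of the free edge of the same bin's lid (85 mm long edge, 100 mm from the hinge, mid-thickness). Shut, the edge is 57 mm behind the hinge line and 82 mm above it, overhanging the back wall by about 8 mm with open space behind and below, so that it can be pushed from behind; fully open it is 57 mm in front and 82 mm above, free to be pushed from the front. Axes turn with the lid.
- spare_lid (a joint): Lid angle (rad) of this bin. The lid is a flat steel plate 6 mm thick, 100 mm from the hinge line to its free edge, and turns freely (a few hundredths of a N m of weight, light friction). 0 = shut, leaning 35 degrees (0.61 rad) back from vertical, away from the robot; 0.61 = upright, its over-centre point; 1.22 = fully open on its stop, leaning 35 degrees towards the robot. Below 0.61 it falls shut, above it falls open.
- sheave_center (a point): Brass eccentric sheave, a loose grooved disc 52 mm across and 18 mm thick with an off-centre boss up to 30 mm; centre point 14 mm above its underside. Leave alone.
- axle_a_center (a point): Cast bronze axle box, a loose I-section block 34 x 40 x 34 mm with a small oil cap to 38 mm; centre point 17 mm above its underside. Leave alone.
- axle_b_center (a point): Cast bronze axle box, a loose I-section block 34 x 40 x 34 mm with a small oil cap to 38 mm; centre point 17 mm above its underside. Leave alone.
- valve_handle_center (a point): Black bakelite valve handle, a loose knob 52 mm across and 26 mm high; centre point 13 mm above its underside. Leave alone.

How it is judged:
At the end, for the whole second after the job is handed in: The wide bin's lid rests fully open (angle over 1.12 of 1.22 rad), both narrow bins' lids are fully shut (angle under 0.1 rad), and all three lids are at rest (under 0.1 rad/s) (value of joint wide_lid above 1.12 rad and value of joint each of used_lid, spare_lid below 0.1 rad and velocity of joint wide_lid between -0.1 and 0.1 rad/s and velocity of joint used_lid between -0.1 and 0.1 rad/s and velocity of joint spare_lid between -0.1 and 0.1 rad/s); the robot touches nothing.
It fails at once if the wide bin's lid is pinched (both faces pressed by the fingers at once, over 1.5 N each) (contact force between the fingers and wide_lid_c0 above 1.5 N and contact force between the fingers and wide_lid_c1 above 1.5 N).
It fails at once if the used bin's lid is pinched (both faces pressed by the fingers at once, over 1.5 N each) (contact force between the fingers and used_lid_c0 above 1.5 N and contact force between the fingers and used_lid_c1 above 1.5 N).
It fails at once if the other narrow bin's lid is lifted more than 0.3 rad (value of joint spare_lid above 0.3 rad).
It fails at once if a loose engine part is moved, lifted or carried more than 20 mm (distance of any of sheave_center, axle_a_center, axle_b_center, valve_handle_center from where it was at the start of the episode above 0.02 m).
It also fails if it takes over 48 s, if anything falls off the work surface, if the arm or the gripper's body presses on something with over 40 N, if the wrist force passes 120 N, or if a joint passes its speed limit or range.

## Working session

There is one attempt and no reset: what is moved stays moved. The work goes in short steps, Python scripts to look and compute and a tool call to move; the robot and the scene stay as the last step left them, time stands still between calls to the robot, and variables do not carry over. Pictures are saved under pics/ and viewed, at most 10 in all, crops included, and the job is handed in when it is done.

Besides the shell and the picture viewer there is one more tool, called after "Request:" as a command line: name --argument value ..., lists and objects as JSON in quotes. send_rows: Moves the arm, as the interface text tells. Its arguments: {"type":"object","properties":{"plan":{"type":"array","items":{"type":"object","properties":{"slide":{"type":"array","items":{"type":"number"}},"roll":{"type":"number"}}}},"hand":{"type":"number"},"newtons":{"type":"number"}},"required":["plan"]}

```bash
mkdir -p pics
python3 - <<'E'
from cell import readout, imaging, r
import cv2, numpy as np
s=readout.observe(); print({k:np.round(v,3).tolist() for k,v in s.items()})
for n in("top","side"):
    d=imaging.get_image(n); cv2.imwrite(f"pics/{n}0.png",d["image"][:,:,::-1]); np.savez(f"{n}0.npz",**d)
    print(n,d["K"].tolist(),d["eye"],d["attitude"])
E
```

```text
{'clock': 0.0, 'q': [1.198, 0.478, 0.022, 1.556, -0.012, 1.109, -0.083], 'qd': [-0.001, 0.001, 0.0, 0.001, -0.0, 0.0, -0.001], 'joint_torque': [-0.001, -58.285, 1.534, -27.261, -0.055, 0.017, 0.0], 'ee_pos': [0.177, -0.651, 0.222], 'tool_rot': [0.991, 0.132, -0.0, -0.001], 'contact_force': [0.464, -0.225, 0.124], 'moment': [-0.029, -0.015, 0.046], 'gripper_force': 0.0, 'width': 0.088}
top [[380.96383341426116, 0.0, 253.12513361739764], [0.0, 380.96383341426116, 193.0195335820448], [0.0, 0.0, 1.0]] [ 0.53471894 -0.07940298  0.9110098 ] [ 0.71098698 -0.7024953   0.02555143 -0.01857382]
side [[470.91498528188424, 0.0, 251.92035633461649], [0.0, 470.91498528188424, 199.15924547604854], [0.0, 0.0, 1.0]] [ 0.36628929 -1.05120569  0.80852305] [ 0.88482727 -0.0972996   0.05461004 -0.45236184]
```

View pics/top0.png

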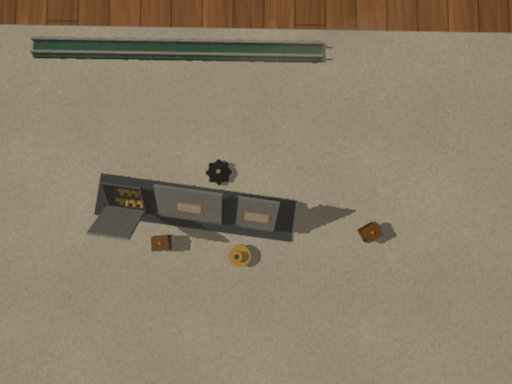

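View pics/side0.png

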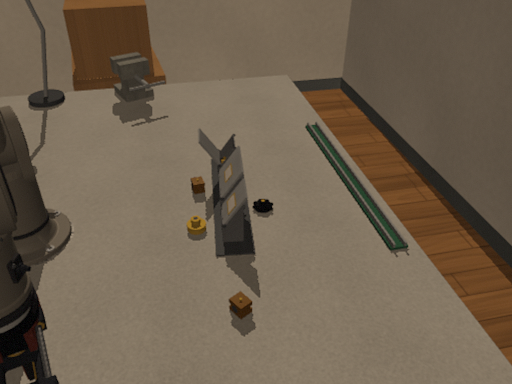

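The top view shows the used bin on the left (open lid at about 117,222), the wide bin in the middle (190,205) and the spare on the right (258,213). The valve handle is behind the wide bin at (218,172). Next I'll enlarge this area for the corners.

Run:
```python
import cv2
a=cv2.imread("pics/top0.png")[160:270,80:310]; a=cv2.convertScaleAbs(a,alpha=1.6,beta=20)
cv2.imwrite("pics/crop.png",cv2.resize(a,(782,374),interpolation=cv2.INTER_CUBIC))
```

```text
(no output)
```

View pics/crop.png

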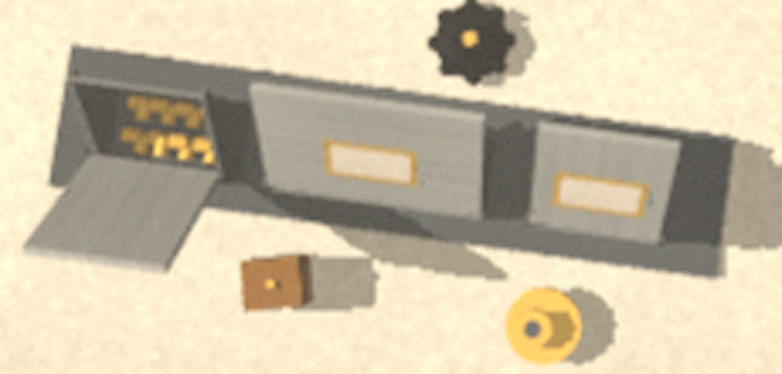

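The crop (3.4x) gives the wide lid's free edge (250,84)-(485,115), the used lid's free edge (25,248)-(168,270) and the spare's (538,124)-(680,142). I'll ray-cast these at a height of 0.142.

```bash
cat > h.py <<'E'
import numpy as np
from scipy.spatial.transform import Rotation as R
def ray(d,u,v,z):
    k=np.linalg.inv(d["K"])@[u,v,1]; k=R.from_quat(d["attitude"]).apply(k); e=d["eye"]
    return e+k*(z-e[2])/k[2]
E
python3 - <<'E'
from h import *
from cell import readout
d=np.load("top0.npz")
P=lambda x,y,z:ray(d,80+x/3.4-.35,160+y/3.4-.35,z)
for n,a,b,z in [("wide edge",(250,84),(485,115),.143),("wide hinge",(268,190),(480,217),.062),("used edge",(25,248),(168,270),.142),("used hinge",(92,155),(220,172),.062),("spare edge",(538,124),(680,142),.143),("spare hinge",(530,220),(662,242),.062),("plate back",(73,45),(733,138),.0),("valve",(470,40),(470,40),.026),("axle a",(270,284),(270,284),.038),("sheave",(543,325),(543,325),.018)]:
    A,B=P(*a,z),P(*b,z); v=B-A; print(n,A.round(3),B.round(3),((A+B)/2).round(4),"len",np.linalg.norm(v).round(3),"ang",np.degrees(np.arctan2(v[0],-v[1])).round(2))
s=readout.observe(); print(R.from_quat(s["tool_rot"]).as_matrix().round(3).tolist())
E
```

```text
wide edge [0.598 0.115 0.143] [ 0.581 -0.025  0.143] [0.5894 0.0453 0.143 ] len 0.141 ang -6.82
wide hinge [0.535 0.122 0.062] [ 0.519 -0.017  0.062] [0.5272 0.0527 0.062 ] len 0.139 ang -6.58
used edge [0.499 0.245 0.142] [0.487 0.16  0.142] [0.4934 0.2026 0.142 ] len 0.085 ang -8.06
used hinge [0.557 0.237 0.062] [0.547 0.154 0.062] [0.5516 0.1954 0.062 ] len 0.084 ang -6.88
spare edge [ 0.576 -0.056  0.143] [ 0.566 -0.14   0.143] [ 0.5713 -0.0982  0.143 ] len 0.085 ang -6.53
spare hinge [ 0.518 -0.049  0.062] [ 0.504 -0.136  0.062] [ 0.511  -0.0924  0.062 ] len 0.087 ang -8.77
plate back [0.636 0.276 0.   ] [ 0.576 -0.189  0.   ] [0.6056 0.0436 0.    ] len 0.469 ang -7.33
valve [ 0.64  -0.005  0.026] [ 0.64  -0.005  0.026] [ 0.6396 -0.005   0.026 ] len 0.0 ang 180.0
axle a [0.473 0.125 0.038] [0.473 0.125 0.038] [0.4725 0.1246 0.038 ] len 0.0 ang 180.0
sheave [ 0.445 -0.058  0.018] [ 0.445 -0.058  0.018] [ 0.4453 -0.0576  0.018 ] len 0.0 ang 180.0
[[0.965, 0.262, -0.001], [0.262, -0.965, 0.002], [-0.0, -0.002, -1.0]]
```

Request:
send_rows --hand 1 --newtons 10 --plan '[{"slide":[0.036,-0.021,-0.01],"roll":0.04},{"slide":[0.072,-0.043,-0.02],"roll":0.08},{"slide":[0.109,-0.064,-0.02],"roll":0.12},{"slide":[0.145,-0.086,-0.02],"roll":0.16},{"slide":[0.181,-0.107,-0.02],"roll":0.2},{"slide":[0.217,-0.128,-0.02],"roll":0.24},{"slide":[0.253,-0.15,-0.02],"roll":0.28},{"slide":[0.29,-0.171,-0.02],"roll":0.32},{"slide":[0.326,-0.193,-0.02],"roll":0.36},{"slide":[0.362,-0.214,-0.02],"roll":0.386},{"slide":[0.362,-0.214,-0.02],"roll":0.386},{"slide":[0.362,-0.214,-0.02],"roll":0.386}]'

```text
clock: 1.6
ee_pos: [0.4693, -0.3507, 0.2423]
tool_rot: [0.998, -0.061, -0.001, 0.0]
contact_force: [0.4, -0.4, -0.2]
width: 0.0004
gripper_force: 0.0
```

Request:
send_rows --plan '[{"slide":[-0.007,-0.046,0],"roll":0},{"slide":[-0.014,-0.092,0],"roll":0},{"slide":[-0.02,-0.138,0],"roll":0},{"slide":[-0.027,-0.184,0],"roll":0},{"slide":[-0.034,-0.23,0],"roll":0},{"slide":[-0.041,-0.276,0],"roll":0},{"slide":[-0.048,-0.322,0],"roll":0},{"slide":[-0.055,-0.368,0],"roll":0},{"slide":[-0.061,-0.414,0],"roll":0},{"slide":[-0.068,-0.46,0],"roll":0},{"slide":[-0.075,-0.506,0],"roll":0},{"slide":[-0.082,-0.552,0],"roll":0},{"slide":[-0.082,-0.552,0],"roll":0},{"slide":[-0.082,-0.552,0],"roll":0}]'

```text
clock: 3.35
ee_pos: [0.4558, 0.2057, 0.2424]
tool_rot: [0.998, -0.062, -0.0, 0.001]
contact_force: [0.7, 0.4, -0.6]
width: 0.0009
gripper_force: 0.0
```

Request:
send_rows --plan '[{"slide":[0,0,0.04],"roll":0},{"slide":[0,0,0.08],"roll":0},{"slide":[0,0,0.117],"roll":0},{"slide":[0,0,0.117],"roll":0},{"slide":[0.01,0,0.117],"roll":0},{"slide":[0.02,0,0.117],"roll":0},{"slide":[0.03,0,0.117],"roll":0},{"slide":[0.04,0,0.117],"roll":0},{"slide":[0.05,0,0.117],"roll":0},{"slide":[0.06,0,0.117],"roll":0},{"slide":[0.068,0,0.117],"roll":0},{"slide":[0.076,0,0.117],"roll":0},{"slide":[0.084,0,0.117],"roll":0},{"slide":[0.092,0,0.117],"roll":0},{"slide":[0.1,0,0.117],"roll":0},{"slide":[0.106,0,0.117],"roll":0},{"slide":[0.106,0,0.117],"roll":0},{"slide":[0.08,0,0.08],"roll":0},{"slide":[0.06,0,0.04],"roll":0},{"slide":[0.06,0,0],"roll":0}]'

```text
clock: 5.85
ee_pos: [0.513, 0.2009, 0.2438]
tool_rot: [0.998, -0.059, -0.0, 0.0]
contact_force: [1.5, 0.6, 1.1]
width: 0.0002
gripper_force: 0.0
```

Run:
```python
from cell import imaging
import cv2
d=imaging.get_image("side")["image"][100:270,150:320,::-1]
cv2.imwrite("pics/side1.png",cv2.resize(d,None,fx=3.4,fy=3.4,interpolation=cv2.INTER_CUBIC))
```

```text
(no output)
```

View pics/side1.png

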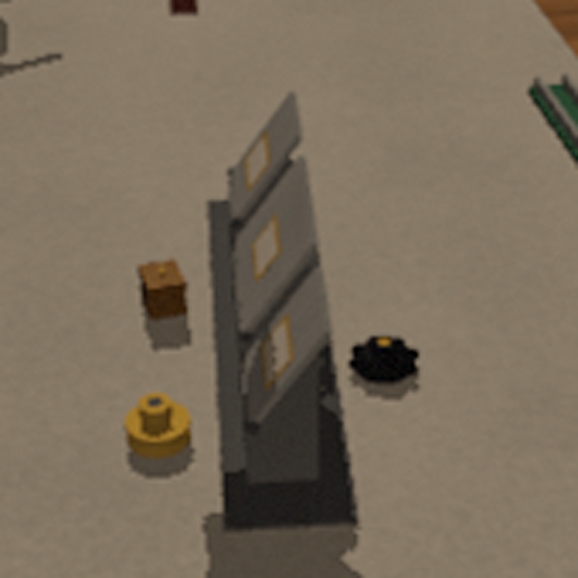

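The used lid is now shut, parallel to the other two, and the parts have not moved. Next is the wide bin, from behind.

Request:
send_rows --plan '[{"slide":[0.03,0.03,0],"roll":0},{"slide":[0.06,0.06,0],"roll":0},{"slide":[0.09,0.09,0],"roll":0},{"slide":[0.12,0.12,0],"roll":0},{"slide":[0.143,0.145,0],"roll":0},{"slide":[0.143,0.145,0],"roll":0},{"slide":[0.143,0.145,0.04],"roll":0},{"slide":[0.143,0.145,0.08],"roll":0},{"slide":[0.143,0.145,0.115],"roll":0},{"slide":[0.143,0.145,0.115],"roll":0},{"slide":[0.143,0.145,0.115],"roll":0}]'

```text
clock: 7.28
ee_pos: [0.6399, 0.0403, 0.1292]
tool_rot: [0.998, -0.06, 0.001, -0.0]
contact_force: [0.2, 0.8, 1.3]
width: 0.0005
gripper_force: 0.0
```

Request:
send_rows --plan '[{"slide":[-0.012,0,0],"roll":0},{"slide":[-0.024,0,0],"roll":0},{"slide":[-0.034,0,0],"roll":0},{"slide":[-0.044,0,0],"roll":0},{"slide":[-0.054,0,0],"roll":0},{"slide":[-0.064,0,0],"roll":0},{"slide":[-0.074,0,0],"roll":0},{"slide":[-0.084,0,0],"roll":0},{"slide":[-0.094,0,0],"roll":0},{"slide":[-0.104,0,0],"roll":0},{"slide":[-0.114,0,0],"roll":0},{"slide":[-0.123,0,0],"roll":0},{"slide":[-0.123,0,0],"roll":0},{"slide":[-0.11,0,-0.04],"roll":0},{"slide":[-0.09,0,-0.08],"roll":0},{"slide":[-0.07,0,-0.12],"roll":0},{"slide":[-0.07,0,-0.17],"roll":0},{"slide":[-0.07,0,-0.17],"roll":0},{"slide":[-0.07,0,-0.17],"roll":0},{"slide":[-0.07,0,-0.17],"roll":0}]'

```text
clock: 9.78
ee_pos: [0.5691, 0.0474, 0.2962]
tool_rot: [0.998, -0.061, -0.001, 0.0]
contact_force: [-0.2, -0.2, -0.1]
width: 0.0007
gripper_force: 0.0
```

Run:
```python
from cell import imaging
import cv2
d=imaging.get_image("side")["image"][100:270,150:320,::-1]
cv2.imwrite("pics/side2.png",cv2.resize(d,None,fx=3.4,fy=3.4,interpolation=cv2.INTER_CUBIC))
```

```text
(no output)
```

View pics/side2.png

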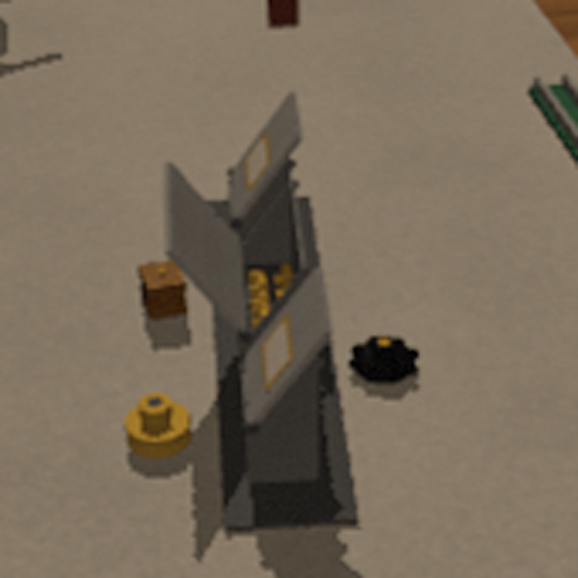

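The wide lid now leans fully open towards the robot at (205,245). Both narrow lids are shut, the loose parts have not moved, and the arm is clear above.

```bash
python3 -c "
from cell import r
print(r.sign_off())"
```

```text
the job is handed in; nothing more can be done
None
```

I handed the job in at about 10 s on the robot's clock: the last side picture shows the wide bin's lid open, both narrow lids shut, the loose parts where they were and the arm clear. The sign-off gave no verdict.

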